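# Pin the link plate to the bracket

### The arm

A 6-joint arm with a two-finger parallel gripper is mounted at the origin on the work surface. World frame = base frame: x ahead of the robot, y to its left, z up, the work surface at z = 0. Lengths are in mm, angles in rad, forces in N, time in s.
With the tool pointing down it reaches from about 300 to 775 mm from the base axis. Payload 14.6 kg.
Tool frame: the origin (TCP) lies on the centre line of the jaws, within the pads' length; the fingertips stand 19 mm ahead of it and the grasp point (between the pads) is the TCP (bot.tip_reach is the distance from the TCP to the fingertips, in mm); z points along the fingers, y is the line along which they close (so a half turn about z gives the same grasp; the last joint's range is limited). The gripper opens to 85 mm and grips with 20 to 120 N. Pads are 22 mm wide; open, the fingers measure 114 mm over their backs; the gripper's body (76 mm by 85 mm) begins 54 mm behind the grasp point. The pads swing forward as they close: fully open they stand 13 mm farther back than shut.
Start: joints at [-1.408, 0.3, 1.521, -0, 1.321, -0.067], TCP at [125.274, -535.533, 227.881] pointing down, gripper open.
Joint ranges: [-3.03, 3.03], [-0.79, 2.21], [0.23, 2.52], [-1.04, 4.18], [0, 3.07], [-2.55, 2.55]. Speed limits (rad/s): [2.22, 2.22, 2.57, 3.14, 3.14, 3.14].

### API

Orientations are given as a unit quaternion [w, x, y, z].
In Python, from rig import bot gives the robot as it stands. Calls block until the motion is done:
- bot.move_to(position, orientation): joint-space move of the TCP to a pose.
- bot.servo_line(position, attitude=None, speed=150, until_force=None): straight line of the TCP; attitude=None keeps the orientation; speed is the mean speed in mm/s. With until_force (N) it stops when the force on the tool has changed by that much, and returns True; else False.
- bot.move_joints(angles): joint-space move.
- bot.move_gripper(opening, grip_force=None): finger opening in mm; grip_force is the grip in N (None keeps the last); returns when the fingers have stopped.
- bot.dwell(seconds).
- bot.ik(position, orientation): joint angles nearest the present ones, or None.
- bot.read_state(): the state.
- bot.read_camera(name): name is "scene" or "top" or "wrist"; returns a dict with "image" (400x640x3 uint8, blue, green, red), "depth" (400x640 float32, mm along the optical axis (not along the pixel's ray), 0 where there is no reading), "fovy" (degrees; the focal length in pixels is half the picture's height over the tangent of half this angle, whatever the lens; pixels are square), "cx", "cy" (the principal point, pixels), "k1" (the pictures are not rectified: a ray, as slopes to the right and down, at radius r is drawn at 1 + k1 r^2 times it, then the intrinsics apply), "eye" and "attitude" of the camera in the world; the wrist camera has in their place "mount" (4x4, takes a point from camera to tool coordinates, whose origin is the TCP and whose axes are the flange's). Camera axes: x right, y down, z forward; pixel columns grow to the right and rows downward; lengths in mm; the calibration is good to about 2 mm. A picture is of the moment at which its call begins: read the wrist's pose just before it.
A pose or a line that the arm cannot do raises bot.MotionError and nothing moves.
- bot.finish_job(): hands the job in; it is judged then, once.
The state is a dict: "clock": time; "joint_positions": joint angles; "qvel": joint speeds; "effort": joint torques, N m; "ee_pos": TCP position; "tool_rot": TCP orientation; "ft_force": force on the tool from outside, world axes, zero at the start; "moment": the same for the moment, N m; "grip_width": finger opening in mm; "grip_force": force on a finger pad.
Only numpy, scipy, OpenCV 4.12 (cv2) and the standard library are available. Lean on these libraries where they do the work, as an engineer would, in place of code of your own. Each camera call takes 0.05 s, during which the arm holds its last target. There are 200 camera calls.

### The job

The dark steel link plate on the yellow bracket has slid along, so its hole is out of line with the hole in the bracket below it. Take the tapered alignment pin with the big round head out of the pin rack and drive it straight down through both holes, so that its taper draws the plate into line, until the pin is fully home with its collar resting on the plate; then let go and leave it standing there.

Things in the scene. Friction and masses are not known exactly. Their poses are not given: they have to be found in the camera images.
- pin_grip (a point): Middle of the tapered steel pin's round head (28 mm across, 44 high), on its axis, z up: 22 mm below the top, 22 above the 50 mm collar's top, 28 above its underside, 108 above the tip. Pin 0.5 kg, 130 mm, hangs by its collar in one of three 40 mm holes, 90 mm apart, of an open rack 96 mm high. Other pins there are wrong: a straight one (square head), a slim one (16 mm head).
- pin_tip (a point): Lower end of the same tapered pin, on its axis. From here up: a 9 mm nose 18 mm long, a cone widening from 9 to 34 mm over 46 mm, a 34 mm shank 16 mm long, then the collar's underside at 80 mm, so the pin must rise more than 80 mm to leave the rack.
- lug_hole (a point): Centre of the round 40 mm hole in the yellow bracket's flat top (lug), at its upper face, 85 mm above the table. The bracket is fixed, foot 150 x 120 mm; z up, x the way the link plate slides. The lug is 12 mm thick with 61 mm free below: room for the pin.
- link_hole (a point): Centre of the 40 mm hole in the dark steel link plate, at its upper face, 96 mm above the table. Plate 10 mm thick, 74 wide, just above the lug; slides only along the bracket's x, friction about 6 N. Starts 10 to 13 mm off the lug hole; the nose still clears its edge when held over the lug hole's centre. With the pin home, pin_grip is 28 mm above this face.
Mind the look-alikes: they are no part of the job. What is shaped like the part that bears pin_grip but brown or pink is not meant.

How it is judged:
By the outcome, as a careful person would: the job done as asked, in the order asked, and still so for the second after the job is handed in, with the robot touching nothing.
It also fails if it takes over 43 s, if anything falls off the work surface, if the arm or the gripper's body presses on something with over 40 N, if the wrist force passes 120 N, or if a joint passes its speed limit or range.

## Working session

There is one attempt and no reset: what is moved stays moved. The work goes in short steps, each a Python script; the robot and the scene stay as the last script left them, time stands still between calls to the robot, and variables do not carry over. Pictures are saved under pics/ and viewed, at most 10 in all, crops included, and the job is handed in when it is done.

```bash
ls; mkdir -p pics
cat > h.py <<'E'
import numpy as np, cv2
from scipy.spatial.transform import Rotation as R
from rig import bot
def rot(q): return R.from_quat([q[1],q[2],q[3],q[0]]).as_matrix()
def cam(name):
    s=bot.read_state(); c=bot.read_camera(name)
    if name=="wrist":
        T=np.eye(4); T[:3,:3]=rot(s["tool_rot"]); T[:3,3]=s["ee_pos"]; M=T@np.array(c["mount"])
        c["Rw"],c["t"]=M[:3,:3],M[:3,3]
    else: c["Rw"],c["t"]=rot(c["attitude"]),np.array(c["eye"])
    f=200/np.tan(np.radians(c["fovy"])/2); c["K"]=np.array([[f,0,c["cx"]],[0,f,c["cy"]],[0,0,1]])
    return c
def rays(c,px):
    p=cv2.undistortPoints(np.array(px,float).reshape(-1,1,2),c["K"],np.array([c["k1"],0,0,0.])).reshape(-1,2)
    return np.c_[p,np.ones(len(p))]@c["Rw"].T   # scaled to unit depth
def plane(c,px,z):
    d=rays(c,px); return c["t"]+d*((z-c["t"][2])/d[:,2])[:,None]
def cloud(c):
    v,u=np.mgrid[:400,:640]; d=rays(c,np.c_[u.ravel(),v.ravel()])
    P=c["t"]+d*c["depth"].reshape(-1,1); P[c["depth"].ravel()==0]=np.nan
    return P.reshape(400,640,3)
E
python3 - <<'E'
from h import *
for n in("scene","top","wrist"):
    c=cam(n); cv2.imwrite(f"pics/{n}0.png",c["image"]); print(n,c["t"].round(),c["fovy"],c["k1"],c["Rw"][:,2].round(2)); np.savez(f"{n}0.npz",**{k:c[k] for k in("image","depth","Rw","t","K","k1")})
print(bot.read_state())
E
```

```text
pics
scene [1159.  360.  793.] 43.123770382786454 0.037360798464080254 [-0.66 -0.31 -0.68]
top [ 326.   73. 1028.] 46.994511058374485 0.014621545995036527 [ 0.18 -0.01 -0.98]
wrist [ 189. -521.  374.] 68.7769406133525 -0.033955404064058364 [-0.25 -0.06 -0.97]
{'clock': 0.15, 'joint_positions': array([-1.40759870e+00,  3.00329238e-01,  1.52142075e+00, -8.08503238e-07,
        1.32065882e+00, -6.66044892e-02]), 'qvel': array([ 5.62941633e-04, -2.52202764e-03,  2.41615016e-04, -5.54706462e-04,
       -6.41935391e-04, -1.24405415e-05]), 'effort': array([ 1.91893327e-03, -5.43661451e+01, -3.61887145e+01, -5.17543128e-05,
        3.09322480e-03, -3.08066524e-05]), 'ee_pos': array([ 125.24949687, -535.38033595,  227.4669565 ]), 'tool_rot': array([-4.07586048e-04,  9.93406039e-01,  1.14648489e-01, -2.00924142e-05]), 'ft_force': array([ 0.69375075, -0.48273785,  0.35788285]), 'moment': array([0.0089126 , 0.05488061, 0.00396441]), 'grip_force': 0.0, 'grip_width': 85.52632013575054}
```

View pics/top0.png

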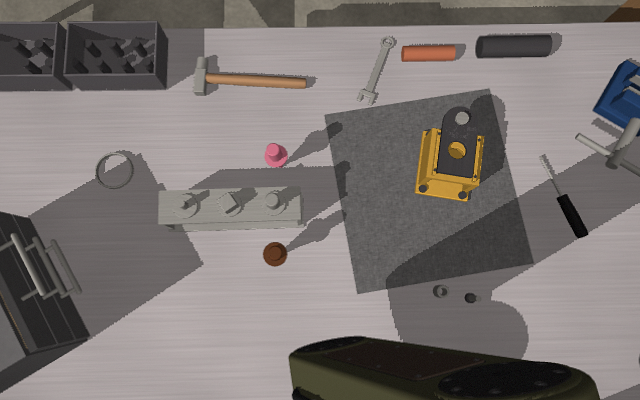

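View pics/scene0.png

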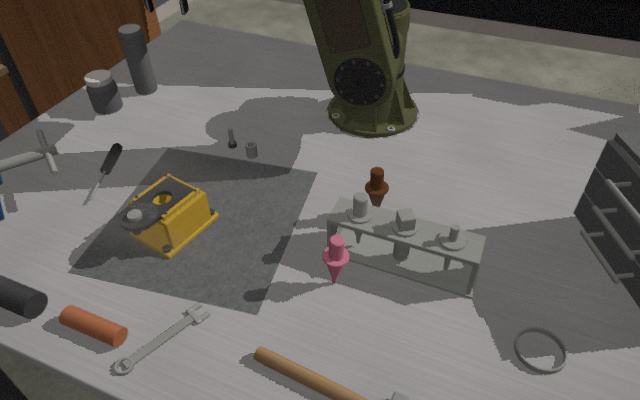

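The top view shows the rack at about (230,205). The big round head is at (274,200), the square one at (230,202) and the slim one at (184,202). The bracket's hole is near (457,150), and there is a second grey circle at (462,118). The scene view agrees, with the round head at (361,205). Next I'll zoom in and measure.

Run:
```python
import h; from h import *
def load(n):
    c=dict(np.load(n+"0.npz")); c["k1"]=float(c["k1"]); return c
t=load("top"); s=load("scene")
a=cv2.resize(t["image"][90:210,400:520],(400,400),interpolation=cv2.INTER_CUBIC)
b=cv2.resize(s["image"][165:265,115:235],(400,400*100//120),interpolation=cv2.INTER_CUBIC)
o=np.zeros((400,800,3),np.uint8);o[:,:400]=a;o[:333,400:]=b;cv2.imwrite("pics/z1.png",o)
P=cloud(t);S=cloud(s)
for px in[(274,196),(230,198),(184,200),(457,150),(453,154),(459,147),(462,118),(462,135),(445,140)]: print(px,P[px[1],px[0]].round(1))
print("scene")
for px in[(361,197),(361,213),(405,212),(455,227),(162,200),(136,214)]: print(px,S[px[1],px[0]].round(1))
# pin head cluster: points above z 110 near rack
for c,Q,n in((t,P,"top"),(s,S,"scene")):
    m=(Q[...,2]>128)&(Q[...,2]<165); m&=(abs(Q[...,0]-P[196,274,0])<45)&(abs(Q[...,1]-P[196,274,1])<35)
    q=Q[m]; print(n,len(q),q.min(0).round(1) if len(q) else 0,q.max(0).round(1) if len(q) else 0)
```

```text
(274, 196) [495.8 136.1 146.4]
(230, 198) [496.8 224.7 128.1]
(184, 200) [499.4 322.8 101. ]
(457, 150) [ 622.3 -275.1   10.3]
(453, 154) [ 613.4 -265.8    8.5]
(459, 147) [nan nan nan]
(462, 118) [ 664.5 -258.4  105.1]
(462, 135) [ 629.9 -258.7   96.4]
(445, 140) [ 619.4 -221.8   96.8]
scene
(361, 197) [494.5 141.7 144.1]
(361, 213) [504.2 146.7 112.5]
(405, 212) [487.6 226.4 130.9]
(455, 227) [490.  319.4 131.3]
(162, 200) [ 565.3 -289.4   39.4]
(136, 214) [ 668.6 -255.5  104.3]
top 169 [476.9 127.4 129.3] [504.7 154.2 148.1]
scene 203 [481.5 125.9 128.3] [508.4 153.3 147.9]
```

View pics/z1.png

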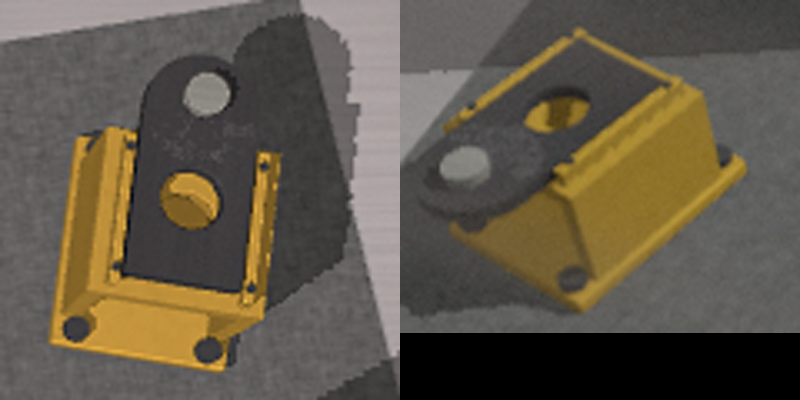

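The bracket is clear. Its plate hole is at crop (190,200), with the lug hole partly visible through it, and there is a raised boss at the far end of the plate. I'll take wrist views over the bracket and then over the pin.

```bash
cat >> h.py <<'E'
def yaw(p): return [0,float(np.cos(p/2)),float(np.sin(p/2)),0]
E
python3 - <<'E'
from h import *
for n,p in(("wb",(612,-262,235)),("wp",(495,140,260))):
    bot.move_to(p,yaw(np.pi/2)); bot.dwell(.2)
    c=cam("wrist"); np.savez(n+"0.npz",**{k:c[k] for k in("image","depth","Rw","t","K","k1")})
    s=bot.read_state(); print(n,s["clock"],s["joint_positions"].round(2),c["t"].round(),s["ft_force"].round(1))
    tgt={"wb":(622,-262,96),"wp":(495,140,150)}[n]
    cv2.imwrite(f"pics/{n}.png",c["image"])
E
```

```text
wb 2.4083 [-0.46  0.56  1.14  0.    1.44 -0.46] [ 611. -197.  381.] [-0.   0.3  0. ]
wp 4.2083 [ 0.2   0.2   1.57 -0.    1.37  0.2 ] [494. 205. 406.] [ 0.3 -0.5  0.6]
```

View pics/wb.png

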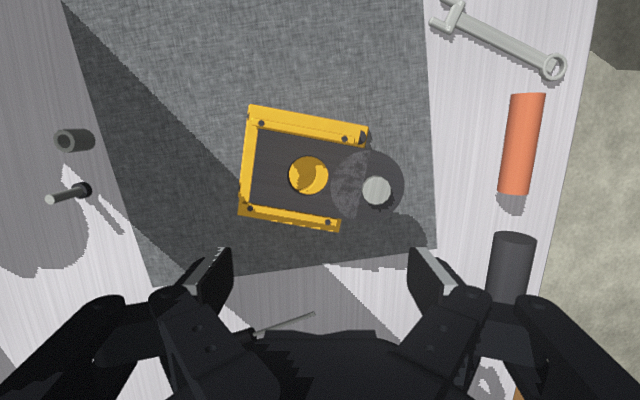

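View pics/wp.png

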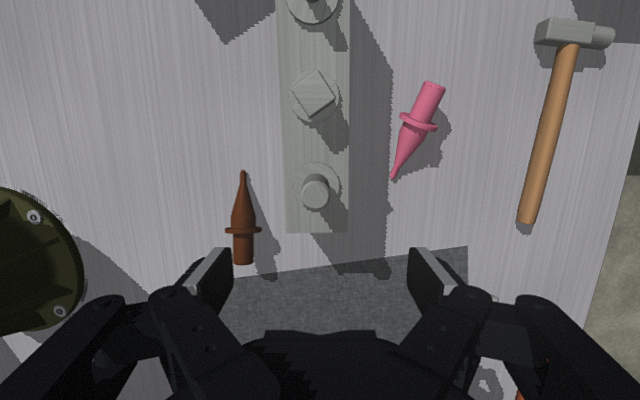

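The wrist views show the link hole at about (308,175) with a crescent of the lug visible through it, and the boss at (376,190). The tapered pin's head is at (315,190), with the square pin beyond it at (315,95).

```bash
cat > m.py <<'E'
from h import *
def load(n):
    c=dict(np.load(n+"0.npz")); c["k1"]=float(c["k1"]); return c
def circ(p):
    A=np.c_[2*p,np.ones(len(p))]; x=np.linalg.lstsq(A,(p**2).sum(1),rcond=None)[0]
    return x[:2].round(1),round(float(np.sqrt(x[2]+x[0]**2+x[1]**2)),1)
E
python3 - <<'E'
from m import *
for n in("top","scene","wp"):
    c=load(n);Q=cloud(c);near=np.hypot(Q[...,0]-495,Q[...,1]-140)<40
    for nm,lo,hi in(("head",141,152),("collar",100,108)):
        m=near&(Q[...,2]>lo)&(Q[...,2]<hi)
        k,_=cv2.findContours(m.astype(np.uint8),0,2)
        k=max(k,key=cv2.contourArea); z=np.median(Q[m][:,2]); w=plane(c,k[:,0],146 if nm=="head" else 102)[:,:2]
        print(n,nm,m.sum(),"z",z.round(1),"circle",circ(w),cv2.minEnclosingCircle(w.astype(np.float32)))
    m=(abs(Q[...,2]-96)<3)&(abs(Q[...,0]-495)<30)&(abs(Q[...,1]-230)<160);q=Q[m]
    print("  rack z",len(q),np.median(q[:,2]).round(1))
for n in("top","wb"):
    c=load(n);Q=cloud(c);im=c["image"].astype(int)
    near=np.hypot(Q[...,0]-615,Q[...,1]+258)<110
    hsv=cv2.cvtColor(c["image"],cv2.COLOR_BGR2HSV); yel=(hsv[...,1]>110)&(hsv[...,0]>12)&(hsv[...,0]<35)
    # hole = yellow blob by ellipse: component containing the hole pixel
    u,v={"top":(457,150),"wb":(308,175)}[n]
    nl,lab=cv2.connectedComponents(yel.astype(np.uint8),connectivity=4); L=lab[v,u]; print(n,"lab",L,(lab==L).sum())
    k,_=cv2.findContours((lab==L).astype(np.uint8),0,1); k=max(k,key=cv2.contourArea); 
    w=plane(c,k[:,0],96)[:,:2]; print("hole@96",circ(w),w.min(0).round(1),w.max(0).round(1))
    hm=np.zeros(yel.shape,np.uint8);cv2.drawContours(hm,[k],-1,1,-1)
    q=Q[hm>0]; print("z hist",np.histogram(q[:,2],bins=[-5,5,15,60,70,78,82,88,92,99])[0])
    m=(abs(Q[...,2]-96)<4)&near&~yel; q=Q[m][:,:2].astype(np.float32); print("plate",m.sum(),np.median(Q[m][:,2]),cv2.minAreaRect(q))
c=load("wb");Q=cloud(c)
y0,x0=140,270
o=cv2.resize(c["image"][140:215,265:350],(765,600*75//75*765//765 if 0 else 675)[:2],interpolation=cv2.INTER_CUBIC)
cv2.imwrite("pics/z2.png",cv2.resize(o,(680,600)))
for v in range(154,198,3): print(v,[("%3d"%Q[v,u,2] if np.isfinite(Q[v,u,2]) else "nan") for u in range(286,332,3)])
E
```

```text
top head 151 z 144.5 circle (array([490.4, 141. ]), 12.7) ((490.13226318359375, 140.7793731689453), 13.843657493591309)
top collar 184 z 101.6 circle (array([491. , 141.4]), 21.1) ((490.6016540527344, 141.31544494628906), 24.583009719848633)
  rack z 2369 95.2
scene head 126 z 144.5 circle (array([496.3, 140.7]), 13.4) ((496.69354248046875, 141.0318603515625), 14.722808837890625)
scene collar 201 z 101.7 circle (array([495.1, 140.8]), 20.7) ((494.7867126464844, 140.00985717773438), 25.456815719604492)
  rack z 2254 95.3
wp head 693 z 146.1 circle (array([489.7, 142.5]), 13.4) ((489.3983154296875, 142.51239013671875), 14.034004211425781)
wp collar 847 z 102.2 circle (array([490.3, 142.2]), 22.2) ((489.7316589355469, 142.0439910888672), 24.853546142578125)
  rack z 8585 96.3
top lab 4 242
hole@96 (array([ 597.7, -244.7]), 17.9) [ 579.9 -262.8] [ 615.  -226.7]
z hist [ 0 93  5  0 15 27 96  2  3]
plate 1865 95.17387367748472 ((619.7903442382812, -250.03750610351562), (88.87955474853516, 151.9667510986328), 79.65989685058594)
wb lab 2 1213
hole@96 (array([ 599. , -246.1]), 19.1) [ 579.3 -
[... 1254 characters left out ...]
81 [' 96', ' 91', ' 13', ' 12', ' 11', ' 12', ' 11', ' 10', ' 12', ' 82', ' 85', ' 86', ' 86', ' 85', ' 94', ' 96']
184 [' 97', ' 95', ' 11', ' 12', ' 11', ' 11', ' 12', ' 10', ' 77', ' 84', ' 84', ' 85', ' 86', ' 89', ' 96', ' 96']
187 [' 96', ' 97', ' 92', ' 13', ' 13', ' 12', ' 11', ' 79', ' 84', ' 84', ' 86', ' 86', ' 84', ' 94', ' 95', ' 96']
190 [' 97', ' 96', ' 96', ' 92', ' 80', ' 83', ' 85', ' 85', ' 85', ' 86', ' 85', ' 86', ' 95', ' 95', ' 96', ' 96']
193 [' 96', ' 96', ' 96', ' 96', ' 94', ' 91', ' 86', ' 85', ' 84', ' 87', ' 93', ' 96', ' 95', ' 96', ' 96', ' 96']
196 [' 96', ' 95', ' 95', ' 96', ' 95', ' 97', ' 97', ' 96', ' 96', ' 96', ' 97', ' 95', ' 96', ' 96', ' 97', ' 96']
```

View pics/z2.png

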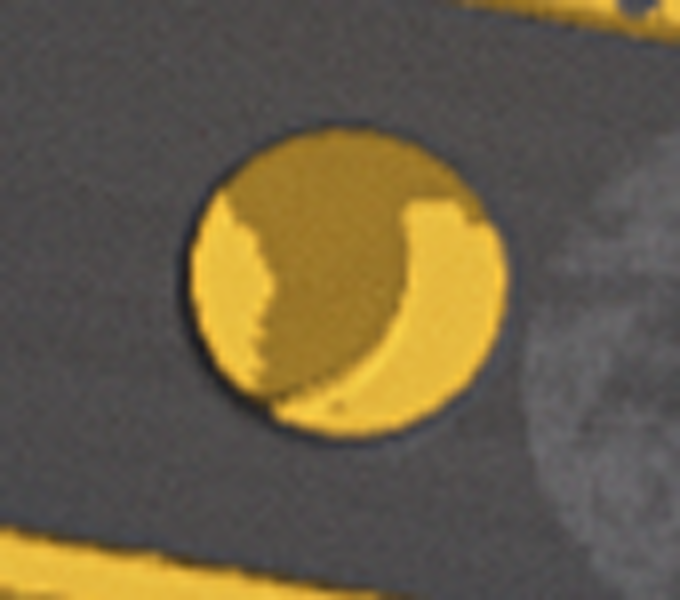

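Run:
```python
from m import *
from scipy.optimize import least_squares
th=np.radians(-10.3); ex=np.array([np.cos(th),np.sin(th)]); 
for n,(u0,u1,v0,v1),dirn in(("wb",(284,334,158,192),1),("top",(440,472,136,166),0)):
    c=load(n);Q=cloud(c); L=np.array([599,-246.1]) if n=="wb" else np.array([597.7,-244.7])
    Z=Q[...,2]; inside=np.hypot(*(plane(c,np.c_[np.mgrid[0:400,0:640][1].ravel(),np.mgrid[0:400,0:640][0].ravel()],96)[:,:2]-L).T).reshape(400,640)<17
    lug=((Z>81)&(Z<90)&inside); deep=((Z<40)&inside)
    # boundary pixels between lug top and deep; wall pixels (72..81) belong just inside the hole
    near=cv2.dilate(((Z<81)&inside).astype(np.uint8),np.ones((3,3)))>0
    b=lug&near; v,u=np.nonzero(b); w=plane(c,np.c_[u,v],85)[:,:2]
    w=w[(w-L)@ex>-12]
    f=least_squares(lambda p:np.hypot(*(w-p).T)-20.5,L-11*ex,loss="soft_l1").x
    f1=least_squares(lambda d:np.hypot(*(w-(L-d*ex)).T)-20.5,[11.],loss="soft_l1").x
    print(n,len(w),"free",f.round(1),"along",((L-f)@ex).round(1),"perp",((L-f)@[-ex[1],ex[0]]).round(1),"constrained d",f1.round(1))
```

```text
wb 51 free [ 586.4 -244.1] along 12.7 perp 0.3 constrained d [12.7]
top 38 free [ 588.4 -245.4] along 9.0 perp 2.3 constrained d [8.4]
```

Wrist fits give the lug hole at about (586.5,-244), with the plate off by 12.7 mm along -10.3°. That agrees with the stated 10–13 mm. The pin is at about (490,142), with its head top at z 146. Now I'll grasp and lift it.

Run:
```python
from h import *
q=yaw(np.pi/2)
bot.move_gripper(62)
bot.move_to((490.2,142.1,200),q)
print(bot.servo_line((490.2,142.1,129),speed=80,until_force=15))
bot.move_gripper(20,80); s=bot.read_state(); print(s["grip_width"],s["grip_force"],s["ee_pos"].round(1),s["ft_force"].round(1),s["clock"])
bot.servo_line((490.2,142.1,235),speed=80); s=bot.read_state(); print(s["grip_width"],s["ft_force"].round(1),s["ee_pos"].round(1))
bot.move_to((587,-244,250),yaw(np.radians(79.7))); bot.dwell(.2)
s=bot.read_state(); print(s["grip_width"],s["ft_force"].round(1),s["moment"].round(2),s["ee_pos"].round(1),s["clock"])
c=cam("wrist"); np.savez("wi0.npz",**{k:c[k] for k in("image","depth","Rw","t","K","k1")}); a=c["image"][80:400,120:520]
c=cam("scene"); np.savez("si0.npz",**{k:c[k] for k in("image","depth","Rw","t","K","k1")})
b=cv2.resize(c["image"][80:280,80:330],(400,320))
cv2.imwrite("pics/hold.png",np.hstack([a,b]))
```

```text
False
24.215205570323217 78.2670711009996 [490.7 142.1 129.7] [-0.   0.2  6.1] 6.3917
24.450514880300272 [-0.7 -0.7 -4.2] [490.  142.1 234.5]
24.285961966513497 [-0.3 -0.1 -4.1] [-0.03 -0.   -0.04] [ 587.3 -243.   250.2] 9.5417
```

View pics/hold.png

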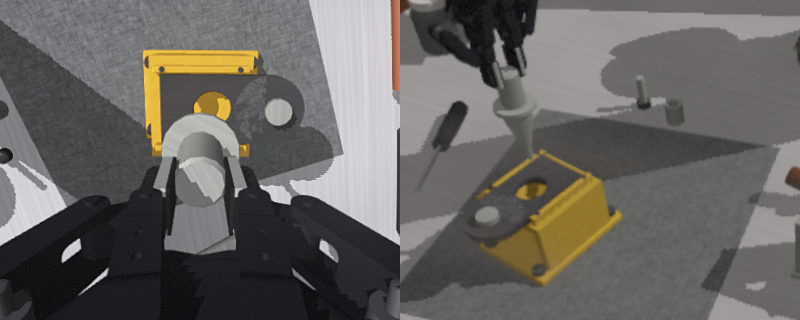

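The pin is held upright, and the grasp width reads 24 mm where I expected 28. Before inserting I'll measure where the collar and head sit relative to the TCP.

Run:
```python
from m import *
s=bot.read_state(); t=s["ee_pos"]; print(t.round(1))
ax=rot(s["tool_rot"]); print("tool x",ax[:,0].round(2),"z",ax[:,2].round(4))
for n in("wi","si"):
    c=load(n);Q=cloud(c);d=(Q-t)@ax
    near=(np.hypot(d[...,0],d[...,1])<45)&(d[...,2]>10)&(d[...,2]<120)
    lo=near&(d[...,2]>35)
    print(n,"z hist",np.histogram(d[near][:,2],bins=np.arange(-15,121,5))[0])
    m=near&(abs(d[...,2]-27)<5); q=d[m]; print(" collar depth",np.median(q[:,2]),q.min(0).round(1),q.max(0).round(1))
    k=cv2.findContours(m.astype(np.uint8),0,2)[0]; k=max(k,key=cv2.contourArea)[:,0]
    print(" collar rect",cv2.boundingRect(k))
    # collar rim: project rays on the collar plane, hull farthest from TCP; circle r 25 by ransac-free robust fit
    w=(plane(c,cv2.convexHull(k)[:,0],t[2]-np.median(q[:,2]))-t)@ax
    from scipy.optimize import least_squares
    print(" fit r25",least_squares(lambda p:np.hypot(*(w[:,:2]-p).T)-25,[0,0],loss="soft_l1",f_scale=.5).x.round(1),len(w))
    m=near&(d[...,2]>45); q=d[m]; v=np.nonzero(m)
    for z0 in range(35,115,10):
        e=d[near&(abs(d[...,2]-z0-5)<5)]
        if len(e)>3: print("  ",z0+5,len(e),e.min(0).round(1),e.max(0).round(1),e.mean(0).round(1))
```

```text
[ 587.2 -243.4  250.1]
tool x [ 0.18  0.98 -0.  ] z [ 2.e-04 -0.e+00 -1.e+00]
wi z hist [   0    0    0    0    0  115  104  103 1856   60    0    0    0    0
    0    0    0    0    0    0    0    0    0    0    0    0    0]
 collar depth 27.411402533790156 [ -4.6 -25.6  22.1] [24.9 23.5 31.9]
 collar rect (281, 192, 78, 47)
 fit r25 [ 0.4 -0.8] 20
si z hist [  0   0   0   0   0  34  34  35 187  62   8  30  38  31  25  22  17  21
   9  15  13   8   8  10  11   2   0]
 collar depth 28.64654233711054 [-28.1 -21.9  22.1] [24.1 28.1 32. ]
 collar rect (138, 137, 27, 17)
 fit r25 [0.9 5.2] 14
   40 38 [-5.8 -0.3 35.1] [20.5 23.6 44.8] [10.3 12.5 41.6]
   50 69 [-7.5 -9.7 45. ] [15.5 21.4 54.9] [ 8.9 10.1 49.6]
   60 47 [-7.  -6.5 55.4] [13.6 17.9 64.9] [ 7.4  8.8 60. ]
   70 38 [-8.4 -0.5 65.2] [11.1 15.5 75. ] [ 5.2  9.2 70.2]
   80 24 [-5.2  0.2 75.6] [ 6.9 12.3 84. ] [ 3.2  7.5 80.4]
   90 21 [-4.7  1.5 85.3] [ 6.9 10.3 93.9] [ 2.1  6.6 89.5]
   100 18 [-2.9  0.8 95.5] [  2.7  10.1 104.9] [  0.7   5.4 100.1]
   110 13 [ -4.8   2.3 105.3] [  2.9   8.1 113.5] [  0.2   5.9 108.6]
```

The collar is centred under the TCP to within 1 mm and the pin is straight. The scene camera simply has a 5 mm bias. Inserting now.

Run:
```python
from h import *
x,y=587.3,-244
def st(l): s=bot.read_state(); print(l,s["ee_pos"].round(1),s["ft_force"].round(1),s["moment"].round(2),round(s["grip_width"],1),s["clock"])
bot.servo_line((x,y,215),speed=80); st("above")
h=bot.servo_line((x,y,186),speed=30,until_force=12); st(("nose",h))
if not h:
    h=bot.servo_line((x,y,150),speed=20,until_force=30); st(("cone",h))
    if not h:
        h=bot.servo_line((x,y,126),speed=15,until_force=25); st(("seat",h))
c=cam("wrist"); cv2.imwrite("pics/ins.png",c["image"][80:400,120:520])
```

```text
above [ 587.3 -244.1  215. ] [-0.5 -0.2 -3.7] [-0.03  0.01  0.02] 24.8 10.2333
('nose', False) [ 587.4 -244.1  186.3] [ 0.  -0.4 -4.2] [ 0.   -0.03 -0.02] 24.1 11.35
('cone', False) [ 588.2 -244.3  150.9] [ 7.  -0.6  1.7] [-0.23 -1.29 -0.05] 24.8 13.3
('seat', False) [ 588.6 -244.4  129.6] [-2.6  2.5 22.5] [0.49 0.69 0.01] 24.2 15.05
```

View pics/ins.png

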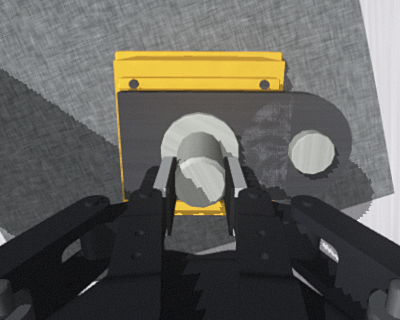

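The pin is seated at TCP z 129.6, against 129.4 expected, with a 22 N reaction and the collar on the plate. Next I'll relieve the load, release, back off and check.

Run:
```python
from m import *
def st(l): s=bot.read_state(); print(l,s["ee_pos"].round(1),s["ft_force"].round(1),round(s["grip_width"],1),s["clock"])
p=bot.read_state()["ee_pos"]
bot.servo_line((p[0],p[1],129.2),speed=20); st("relief")
bot.move_gripper(42); st("open")
bot.servo_line((p[0],p[1],240),speed=80); bot.dwell(.3); st("up")
c=cam("wrist"); Q=cloud(c); near=np.hypot(Q[...,0]-p[0],Q[...,1]-p[1])<40
for nm,lo,hi in(("head",138,152),("collar",99,106)):
    m=near&(Q[...,2]>lo)&(Q[...,2]<hi); k=max(cv2.findContours(m.astype(np.uint8),0,2)[0],key=cv2.contourArea)[:,0]
    z=np.median(Q[m][:,2]); print(nm,m.sum(),z.round(1),circ(plane(c,k,z)[:,:2]))
cv2.imwrite("pics/fin.png",c["image"][80:400,120:520])
```

```text
relief [ 588.8 -244.6  129.7] [1.  0.1 6.8] 24.4 15.425
open [ 588.4 -244.4  128.8] [ 0.1  0.1 -1. ] 41.7 15.7417
up [ 588.5 -244.4  239.9] [-0.4 -0.   0.1] 41.8 17.575
head 814 146.1 (array([ 587.9, -243.9]), 13.6)
collar 945 102.2 (array([ 588.1, -244.4]), 21.6)
```

View pics/fin.png

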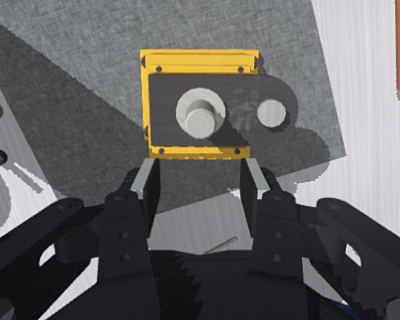

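The pin stands upright: head top at z 146.1 and collar top at 102.2, which is 6 mm above the plate as it should be. The gripper is clear.

```bash
python3 -c "
from rig import bot
print(bot.finish_job())"
```

```text
the job is handed in; nothing more can be done
None
```

The tapered pin is fully home through both holes with its collar resting on the plate, the gripper is clear of it, and the job was handed in at about 17.6 s on the robot's clock.

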